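# Sort two brass bushes on the gauge post

### The job

Sort the two brass bushes by whether they fit the steel gauge post: slide the bush whose bore goes over the post all the way down until it sits flat on the wooden base, and put the other one, whose bore is too small, in the red reject tray. Leave both released and at rest.

Things in the scene. Friction and masses are not known exactly. Their poses are not given: they have to be found in the camera images.
- wide_bush_center (a point): Centre (half-way up, on the bore axis) of the loose brass bush that fits: a plain upright tube, outer diameter 56 mm, height 48 mm, through bore 36 mm. Starts standing on the bench, centre 24 mm above it. z is the bore axis. About 0.15 kg.
- narrow_bush_center (a point): Centre (half-way up, on the bore axis) of the loose brass bush that does not fit: the same outside, diameter 56 mm, height 48 mm, but with a through bore of only 12 mm. Starts standing on the bench, centre 24 mm above it. z is the bore axis. About 0.2 kg.
- gauge_seat (a point): Foot of the gauge post, where its axis meets the top of its base. Fixed. The base is a dark wooden plate 90 x 90 mm, 16 mm thick, lying on the bench; the upright steel post is 18 mm in diameter, stands 55 mm above the base (its top is 71 mm above the bench) and tapers over its uppermost 13 mm to a 7 mm tip. z points up along the post. A bush that is fully down has its centre 24 mm above this point.
- reject_tray_in (a point): Centre of the inner floor of the open red reject tray, 5 mm above the bench. Fixed. Outside 150 mm (its x) by 170 mm (its y), 35 mm high, walls and floor 5 mm thick. z points up.
Not all that is in view belongs to the job. What is shaped like the part that bears narrow_bush_center but green or turquoise is not meant. Leave any black look-alike of the part that bears wide_bush_center alone.

How it is judged:
At the end, for the whole second after the job is handed in: Wide-bored bush on the post: centre within 15 mm of its axis, under 30 mm above the base's top (fully down is 24), level to 10 degrees. Narrow-bored bush in the tray: centre within 60 mm (tray x) and 70 mm (y) of its middle, under 45 mm above its floor. Both at rest (horizontal distance between wide_bush_center and gauge_seat below 0.015 m and z of wide_bush_center in the frame of gauge_seat below 0.03 m and angle between the z axis of wide_bush_center and the z axis of gauge_seat, either way round below 0.17 rad and x of narrow_bush_center in the frame of reject_tray_in between -0.06 and 0.06 m and y of narrow_bush_center in the frame of reject_tray_in between -0.07 and 0.07 m and z of narrow_bush_center in the frame of reject_tray_in below 0.045 m and linear speed of each of wide_bush, narrow_bush below 0.03 m/s); the robot touches nothing.
It also fails if it takes over 53 s, if anything falls off the work surface, if the arm or the gripper's body presses on something with over 40 N, if the wrist force passes 120 N, or if a joint passes its speed limit or range.

### The arm

A 7-joint arm with a two-finger parallel gripper is mounted at the origin on the work surface; the furniture and walls round the work are solid. World frame = base frame: x ahead of the robot, y to its left, z up, the work surface at z = 0. Lengths are in m, angles in rad, forces in N, time in s.
With the tool pointing down it reaches from about 0.425 to 0.825 m from the base axis. Payload 3.6 kg.
Tool frame: the origin (TCP) lies midway between the tips of the shut fingers; the grasp point (between the pads) lies 19 mm behind it (r.grasp_offset is the distance from the TCP to the grasp point, in m); z points along the fingers, y is the direction in which the jaws open and shut (so a half turn about z gives the same grasp; the last joint's range is limited). The gripper opens to 85 mm and grips with 20 to 120 N. Pads are 22 mm wide; open, the fingers measure 114 mm over their backs; the gripper's body (76 mm by 85 mm) begins 54 mm behind the grasp point. The pads swing forward as they close: fully open they stand 13 mm farther back than shut.
Start: joints at [-1.246, 0.615, -0.013, 1.423, 0.008, 1.103, -0.04], TCP at [0.224, 0.61, 0.231] pointing down, gripper open.
Joint ranges: [-3.12, 3.12], [-0.3, 2.06], [-1.34, 1.32], [0.26, 2.42], [-1.36, 4.5], [0.01, 1.98], [-2.84, 2.84]. Speed limits (rad/s): [2.79, 2.79, 3.14, 3.14, 3.14, 3.14, 3.14].

### API

Orientations are given as a unit quaternion [x, y, z, w].
In Python, from workcell import r gives the robot as it stands.
- The arm moves only by the shell command python3 -m creep 'ROWS'. ROWS is text: rows parted by semicolons, each of 5 numbers parted by spaces: the shift along the tool's x, y, z in m, then the turn about the tool's z in rad, then the closure, from -1 (fully open) to 1 (shut). In form: x y z twist grip; .... A call has exactly 10 rows; each row shifts and turns the commanded pose from where the row before left it, along the tool's axes as they then stand; what a row does not reach is not made up. A row lasts 1/12 s, in which the tool goes at most 41.7 mm and 7.16 degrees, less where a joint would pass 70% of its speed; a pose out of reach is approached as far as the arm can. A call with a gripper value outside its range is refused whole. The fingers move at their own pace and stop on an object; the grip force is fixed at half the most. Time passes only in rows, so rows that do not move let the fingers close, or fill a call up. It gives the time, the measured TCP pose, the force and the opening at its end, in the units of the state.
- r.observe(): the state, without advancing time (a new reading comes with each control period).
- r.camera(name): name is "scene" or "side" or "wrist"; returns a dict with "image" (384x512x3 uint8, red, green, blue), "depth" (384x512 float32, m along the optical axis (not along the pixel's ray), 0 where there is no reading), "fx", "fy", "cx", "cy" (pixels), "k1" (the pictures are not rectified: a ray, as slopes to the right and down, at radius r is drawn at 1 + k1 r^2 times it, then the intrinsics apply), "world_to_cam" (4x4, takes a point from world to camera coordinates). Camera axes: x right, y down, z forward; pixel columns grow to the right and rows downward; lengths in m; the calibration is good to about 2 mm. A picture is of the moment at which its call begins.
- r.hand_in(): hands the job in, once; it reports no verdict.
The state is a dict: "t": time; "qpos": joint angles; "joint_vel": joint speeds; "tau": joint torques, N m; "tcp_pos": TCP position; "tool_rot": TCP orientation; "ft_force": force on the tool from outside, world axes, zero at the start; "torque": the same for the moment, N m; "opening": finger opening in m.
Only numpy, scipy, OpenCV 4.12 (cv2) and the standard library are available. Lean on these libraries where they do the work, as an engineer would, in place of code of your own. Each camera call takes 0.05 s, during which the arm holds its last target. There are 200 camera calls.

## Working session

There is one attempt and no reset: what is moved stays moved. The work goes in short steps, Python scripts to look and compute and a shell command to move; the robot and the scene stay as the last step left them, time stands still between calls to the robot, and variables do not carry over. Pictures are saved under pics/ and viewed, about 8 in all and at most 12, crops included, and the job is handed in when it is done.

```bash
mkdir -p pics; ls
cat > h.py <<'E'
import numpy as np,cv2
from workcell import r
def ray(c,u,v):
    x,y=(u-c["cx"])/c["fx"],(v-c["cy"])/c["fy"]; a,b=x,y
    for _ in range(20):
        s=1+c["k1"]*(a*a+b*b); a,b=x/s,y/s
    return np.array([a,b,1.])
def onplane(c,u,v,z):
    M=np.linalg.inv(c["world_to_cam"]); d=M[:3,:3]@ray(c,u,v); o=M[:3,3]
    return o+d*(z-o[2])/d[2]
def depthpt(c,u,v):
    M=np.linalg.inv(c["world_to_cam"]); return M[:3,:3]@(ray(c,u,v)*c["depth"][int(v),int(u)])+M[:3,3]
def cam(n,f=None):
    c=r.camera(n)
    if f: cv2.imwrite("pics/"+f,c["image"][:,:,::-1])
    np.save("/tmp/%s.npy"%n,c,allow_pickle=True)
    return c
E
python3 - <<'E'
from h import *
a=cam("scene","a1.png");b=cam("side","b1.png")
w=cam("wrist","w1.png")
cv2.imwrite("pics/ab.png",cv2.resize(np.hstack([a["image"],b["image"]])[:,:,::-1],(800,300)))
o=r.observe();print(o)
for c in(a,b,w):print(np.linalg.inv(c["world_to_cam"])[:3].round(3).tolist())
E
```

```text
pics
{'t': 0.15, 'qpos': array([-1.24550232,  0.61568709, -0.01260941,  1.42457345,  0.00807843,
        1.10339236, -0.04039209]), 'joint_vel': array([-0.00044408, -0.00280461, -0.00154581, -0.00405977, -0.00096787,
       -0.00121058,  0.00126255]), 'tau': array([ 6.03460194e-04, -4.69659984e+01,  2.59725284e-01, -1.71251696e+01,
        1.00344888e-02,  7.05434111e-03, -8.86765328e-07]), 'tcp_pos': array([0.22375574, 0.60963193, 0.23039662]), 'tool_rot': array([ 1.74963397e-01,  9.84574425e-01, -9.90223248e-04, -1.74061432e-04]), 'ft_force': array([ 0.03604178, -0.45746924, -0.42797993]), 'torque': array([ 0.03758338, -0.05691813,  0.02799568]), 'opening': 0.08545090866730935}
[[0.687, -0.51, 0.518, 0.02], [-0.727, -0.467, 0.504, -0.674], [-0.015, -0.723, -0.691, 0.731]]
[[0.894, -0.275, 0.354, 0.21], [-0.448, -0.528, 0.721, -0.85], [-0.011, -0.803, -0.595, 0.62]]
[[0.344, 0.898, 0.274, 0.154], [0.939, -0.328, -0.102, 0.635], [-0.002, 0.292, -0.956, 0.371]]
```

View pics/a1.png

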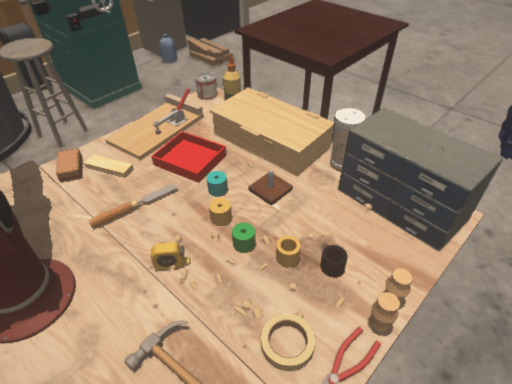

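View pics/b1.png

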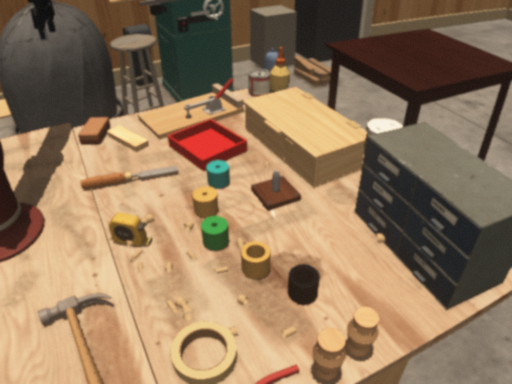

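The scene view shows the wide bush at about (288,250), the narrow one at (221,211) with the green/turquoise decoys beside it, the post at (270,182) and the tray at (190,155). In the side view they are at (256,260), (206,201), (276,185) and (207,143).

```bash
cat > m.py <<'E'
from h import *
L={n:np.load("/tmp/%s.npy"%n,allow_pickle=True).item() for n in("scene","side")}
seeds={"scene":{"wide":(288,260),"narrow":(221,217),"tray":(190,155),"base":(270,188),"green":(244,238),"turq":(217,184),"black":(334,262)},
"side":{"wide":(256,270),"narrow":(206,208),"tray":(207,143),"base":(276,192),"green":(215,234),"turq":(218,175),"black":(303,285)}}
for n,c in L.items():
    D=c["depth"]; M=np.linalg.inv(c["world_to_cam"])
    v,u=np.mgrid[:384,:512]; P=np.dstack([u,v]).astype(float)
    x=(u-c["cx"])/c["fx"];y=(v-c["cy"])/c["fy"];a,b=x,y
    for _ in range(20): s=1+c["k1"]*(a*a+b*b);a,b=x/s,y/s
    X=np.dstack([a*D,b*D,D])@M[:3,:3].T+M[:3,3]
    for k,(su,sv) in seeds[n].items():
        if k in("tray",):
            hsv=cv2.cvtColor(c["image"],cv2.COLOR_RGB2HSV)
            m=((hsv[...,0]<6)|(hsv[...,0]>174))&(hsv[...,1]>180)&(abs(u-su)<45)&(abs(v-sv)<30)&(X[...,2]>.025)&(X[...,2]<.045)
        else:
            z0,z1=(.042,.054) if k!="base" else (.011,.021)
            m=(X[...,2]>z0)&(X[...,2]<z1)&(D>0)&(abs(u-su)<(18 if k!="base" else 28))&(abs(v-sv+(12 if k!="base" else 5))<18)
        q=X[m][:,:2].astype(np.float32)
        if len(q)<5: print(n,k,len(q));continue
        (cx,cy),(w,h),an=cv2.minAreaRect(q); ec,er=cv2.minEnclosingCircle(q)
        print(n,k,len(q),"rect",np.round([cx,cy,w,h,an],3),"circ",np.round([*ec,er],3),"z",X[m][:,2].mean().round(4))
    # post tip
    k=seeds[n]["base"]; m=(X[...,2]>.05)&(X[...,2]<.08)&(abs(u-k[0])<12)&(abs(v-k[1]+10)<18)
    print(n,"post",m.sum(),X[m].mean(0).round(4) if m.any() else 0,X[m][:,2].max() if m.any() else 0)
E
python3 m.py
```

```text
scene wide 261 rect [ 0.467 -0.349  0.056  0.052 40.821] circ [ 0.467 -0.349  0.028] z 0.0473
scene narrow 291 rect [ 0.446 -0.14   0.055  0.053 46.714] circ [ 0.447 -0.139  0.029] z 0.0473
scene tray 107 rect [ 0.544  0.104  0.14   0.17  17.281] circ [0.548 0.107 0.105] z 0.0342
scene base 685 rect [ 0.64  -0.164  0.09   0.143 89.786] circ [ 0.636 -0.159  0.077] z 0.0158
scene green 357 rect [ 4.4100e-01 -2.2200e-01  1.1000e-01  5.4000e-02  5.5132e+01] circ [ 0.433 -0.216  0.057] z 0.0475
scene turq 230 rect [ 0.515 -0.054  0.056  0.052 49.057] circ [ 0.515 -0.054  0.029] z 0.0472
scene black 290 rect [ 0.514 -0.441  0.055  0.055 46.428] circ [ 0.515 -0.441  0.029] z 0.0473
scene post 44 [ 0.6117 -0.1661  0.0609] 0.07265097017035582
side wide 376 rect [ 0.466 -0.348  0.056  0.054 33.704] circ [ 0.465 -0.348  0.029] z 0.0469
side narrow 342 rect [ 0.446 -0.14   0.054  0.054  4.07 ] circ [ 0.447 -0.139  0.029] z 0.0476
side tray 548 rect [ 0.549  0.109  0.151  0.173 13.054] circ [0.546 0.108 0.111] z 0.0308
side base 852 rect [ 0.638 -0.163  0.139  0.094  0.037] circ [ 0.637 -0.16   0.08 ] z 0.0161
side green 431 rect [ 4.2600e-01 -2.4400e-01  5.5000e-02  5.3000e-02  6.4009e+01] circ [ 0.426 -0.243  0.029] z 0.0474
side turq 270 rect [ 0.514 -0.053  0.055  0.054 25.573] circ [ 0.514 -0.053  0.029] z 0.0476
side black 418 rect [ 0.515 -0.442  0.056  0.055 44.161] circ [ 0.515 -0.441  0.029] z 0.0468
side post 63 [ 0.6121 -0.1658  0.0611] 0.07189193052588982
```

View pics/w1.png

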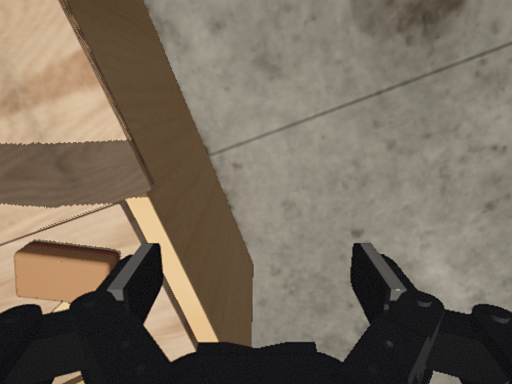

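Measured positions agree to 1–2 mm between the two views, and heights match the known 48 mm. The wrist view shows only the bench edge so far. I'll move over the tray first, keeping the radius above 0.425.

```bash
S='-.0238 -.0181 0 0 -1'; python3 -m creep '-.012 -.009 0 0 -1;-.0238 -.0181 0 0 -1;-.0238 -.0181 0 0 -1;-.0238 -.0181 0 0 -1;-.0238 -.0181 0 0 -1;-.0238 -.0181 0 0 -1;-.0238 -.0181 0 0 -1;-.0238 -.0181 0 0 -1;-.0238 -.0181 0 0 -1;-.0238 -.0181 0 0 -1'
python3 -m creep '-.0238 -.0181 0 0 -1;-.0238 -.0181 0 0 -1;-.0238 -.0181 0 0 -1;-.0238 -.0181 0 0 -1;-.0238 -.0181 0 0 -1;-.0238 -.0181 0 0 -1;-.0238 -.0181 0 0 -1;-.0238 -.0181 0 0 -1;-.0238 -.0181 0 0 -1;-.012 -.009 0 0 -1'
python3 -m creep '0 0 0 .12 -1;0 0 0 .12 -1;0 0 0 .12 -1;0 0 0 .12 -1;0 0 0 .12 -1;0 0 0 .12 -1;0 0 0 .12 -1;0 0 0 .12 -1;0 0 0 .12 -1;0 0 0 .12 -1'
cat > go.py <<'E'
import sys
from h import *
from scipy.spatial.transform import Rotation as R
o=r.observe();M=R.from_quat(o["tool_rot"]).as_matrix()
print("t",o["t"],"tcp",o["tcp_pos"].round(4),"yang",np.degrees(np.arctan2(M[1,1],M[0,1])).round(1),"F",o["ft_force"].round(1),"op",round(o["opening"],4),"q7",o["qpos"][6].round(2),"tilt",M[:,2].round(3))
if len(sys.argv)>3:
    d=np.array([float(a) for a in sys.argv[1:4]])-o["tcp_pos"];print("tool shift",(M.T@d).round(4))
E
python3 go.py .4465 -.1395 .15
```

```text
t: 0.98
tcp_pos: [0.3775, 0.3694, 0.2311]
tool_rot: [0.175, 0.985, -0.0, -0.0]
ft_force: [-0.6, 0.4, -0.5]
opening: 0.0853
t: 1.82
tcp_pos: [0.532, 0.1267, 0.2311]
tool_rot: [0.178, 0.984, -0.001, 0.001]
ft_force: [-0.5, -0.9, -0.8]
opening: 0.0853
t: 2.65
tcp_pos: [0.5298, 0.1316, 0.231]
tool_rot: [0.702, 0.712, -0.0, -0.0]
ft_force: [0.4, -0.6, -0.4]
opening: 0.0856
t 2.65 tcp [0.5298 0.1316 0.231 ] yang 0.8 F [ 0.4 -0.6 -0.4] op 0.0856 q7 -0.07 tilt [-0.001 -0.    -1.   ]
tool shift [-0.27   -0.0869  0.0811]
```

```bash
python3 -m creep '0 0 0 .1125 -1;0 0 0 .1125 -1;0 0 0 .1125 -1;0 0 0 .1125 -1;-.015 .002 .008 0 -1;-.0255 .0036 .008 0 -1;-.0255 .0036 .008 0 -1;-.0255 .0036 .008 0 -1;-.0255 .0036 .008 0 -1;-.0255 .0036 .008 0 -1'
python3 -m creep '-.0255 .0036 .008 0 -1;-.0255 .0036 .008 0 -1;-.0255 .0036 .008 0 -1;-.0255 .0036 .008 0 -1;-.0255 .0036 .006 0 -1;-.0105 .001 0 0 -1;0 0 0 0 -1;0 0 0 0 -1;0 0 0 0 -1;0 0 0 0 -1'
python3 go.py .4465 -.1395 .013; python3 -c "
from h import *
cam('wrist','w2.png')"
```

```text
t: 3.48
tcp_pos: [0.4882, -0.0072, 0.1828]
tool_rot: [0.842, 0.54, -0.0, -0.0]
ft_force: [0.4, 0.3, 0.6]
opening: 0.085
t: 4.32
tcp_pos: [0.4494, -0.1376, 0.1455]
tool_rot: [0.841, 0.541, 0.001, -0.0]
ft_force: [0.7, -0.0, -0.2]
opening: 0.0855
t 4.3167 tcp [ 0.4494 -0.1376  0.1455] yang -24.5 F [ 0.7 -0.  -0.2] op 0.0855 q7 0.17 tilt [ 0.001  0.001 -1.   ]
tool shift [-0.0031 -0.0019  0.1325]
```

View pics/w2.png

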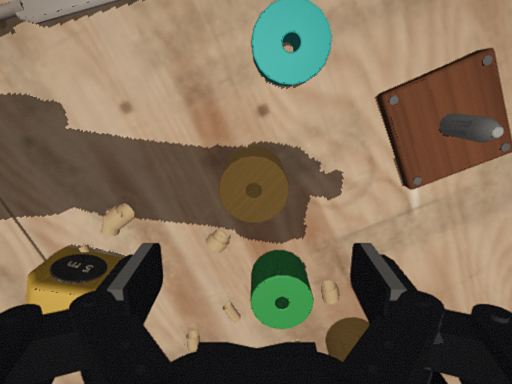

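The wrist view shows the narrow bush's bore at (254,189), with turquoise and green clear on either side along tool x, and the post tip at (497,132).

Run:
```python
from h import *
c=np.load("/tmp/wrist.npy",allow_pickle=True).item()
print(onplane(c,254,189,.048),onplane(c,497,132,.071), depthpt(c,240,189))
print("corners",onplane(c,378,97,.016),onplane(c,489,49,.016),onplane(c,411,188,.016))
for n,(u,v) in dict(scene=(270,172),side=(276,173)).items(): print(n,onplane(np.load(f"/tmp/{n}.npy",allow_pickle=True).item(),u,v,.071))
```

```text
[ 0.44843024 -0.13737519  0.048     ] [ 0.61362023 -0.16151889  0.071     ] [ 0.43820654 -0.13326554  0.04639977]
corners [ 0.56799322 -0.11696851  0.016     ] [ 0.65531962 -0.11868056  0.016     ] [ 0.57016907 -0.20261851  0.016     ]
scene [ 0.60863827 -0.16639494  0.071     ]
side [ 0.60920752 -0.17289946  0.071     ]
```

Post ≈ (0.614, −0.1615) from tip and base corners; bush (0.4475, −0.1385). Now descend and grip.

```bash
python3 -m creep '-.0016 -.0014 .01 0 -1;0 0 .018 0 -1;0 0 .018 0 -1;0 0 .018 0 -1;0 0 .018 0 -1;0 0 .018 0 -1;0 0 .015 0 -1;0 0 .01 0 -1;0 0 .006 0 -1;0 0 .0025 0 -1'
python3 -m creep '0 0 0 0 -1;0 0 0 0 1;0 0 0 0 1;0 0 0 0 1;0 0 0 0 1;0 0 0 0 1;0 0 0 0 1;0 0 0 0 1;0 0 0 0 1;0 0 0 0 1'
python3 go.py
```

```text
t: 5.2
tcp_pos: [0.4466, -0.1395, 0.0111]
tool_rot: [0.842, 0.54, -0.0, -0.001]
ft_force: [0.1, -0.6, -0.1]
opening: 0.0849
t: 6.03
tcp_pos: [0.4468, -0.1404, 0.0129]
tool_rot: [0.842, 0.539, 0.001, 0.0]
ft_force: [-0.5, 0.6, 5.0]
opening: 0.0547
t 6.0333 tcp [ 0.4468 -0.1404  0.0129] yang -24.7 F [-0.5  0.6  5. ] op 0.0547 q7 0.31 tilt [ 0.001  0.    -1.   ]
```

```bash
python3 -m creep '0 0 -.006 0 1;0 0 -.015 0 1;0 0 -.02 0 1;0 0 -.02 0 1;0 0 -.02 0 1;0 0 -.015 0 1;0 0 -.008 0 1;0 0 0 0 1;.01 0 0 0 1;.02 -.001 0 0 1'
python3 go.py .547 .107 .12
```

```text
t: 6.87
tcp_pos: [0.457, -0.1144, 0.1153]
tool_rot: [0.843, 0.537, -0.001, 0.0]
ft_force: [0.5, 0.7, -2.7]
opening: 0.0542
t 6.8667 tcp [ 0.457  -0.1144  0.1153] yang -25.0 F [ 0.5  0.7 -2.7] op 0.0542 q7 0.15 tilt [-0.002 -0.001 -1.   ]
tool shift [ 0.2387 -0.012  -0.0051]
```

```bash
python3 -m creep '.025 -.0012 0 0 1;.025 -.0012 0 0 1;.025 -.0012 0 0 1;.025 -.0012 0 0 1;.025 -.0012 0 0 1;.025 -.0012 0 0 1;.025 -.0012 0 0 1;.025 -.0012 0 0 1;.025 -.0012 0 0 1;.0115 0 0 0 1'
python3 -m creep '0 0 0 0 1;0 0 0 0 1;0 0 .01 0 1;0 0 .016 0 1;0 0 .016 0 1;0 0 .016 0 1;0 0 .014 0 1;0 0 .01 0 1;0 0 .006 0 1;0 0 0 0 1'
python3 go.py .547 .107 .019
```

```text
t: 7.7
tcp_pos: [0.5468, 0.1123, 0.1138]
tool_rot: [0.84, 0.542, -0.0, -0.002]
ft_force: [-0.0, 0.6, -2.9]
opening: 0.0543
t: 8.53
tcp_pos: [0.546, 0.1052, 0.0265]
tool_rot: [0.842, 0.539, -0.002, -0.0]
ft_force: [-0.4, -0.2, -2.4]
opening: 0.0548
t 8.5333 tcp [0.546  0.1052 0.0265] yang -24.8 F [-0.4 -0.2 -2.4] op 0.0548 q7 -0.2 tilt [-0.003 -0.001 -1.   ]
tool shift [0.0021 0.0002 0.0075]
```

```bash
python3 -m creep '0 0 .004 0 1;0 0 .003 0 1;0 0 0 0 1;0 0 0 0 -1;0 0 0 0 -1;0 0 0 0 -1;0 0 0 0 -1;0 0 0 0 -1;0 0 -.01 0 -1;0 0 -.02 0 -1'
python3 -m creep '0 0 -.025 0 -1;0 0 -.025 0 -1;0 0 -.025 0 -1;0 0 -.025 0 -1;0 0 0 0 -1;0 0 0 -.115 -1;0 0 0 -.115 -1;0 0 0 -.115 -1;0 0 0 -.115 -1;0 0 0 -.115 -1'
python3 -m creep '0 0 0 -.115 -1;0 0 0 -.115 -1;0 0 0 -.115 -1;0 0 0 0 -1;0 0 0 0 -1;0 0 0 0 -1;0 0 0 0 -1;0 0 0 0 -1;0 0 0 0 -1;0 0 0 0 -1'
python3 go.py .466 -.3485 .15; python3 -c "
from h import *
cam('side','b2.png');cv2.imwrite('pics/b2c.png',cv2.imread('pics/b2.png')[60:320,120:400])"
```

```text
t: 9.37
tcp_pos: [0.5454, 0.1064, 0.0498]
tool_rot: [0.842, 0.54, -0.002, -0.001]
ft_force: [0.2, 0.3, -0.1]
opening: 0.0856
t: 10.2
tcp_pos: [0.5468, 0.1065, 0.1511]
tool_rot: [0.652, 0.758, -0.0, 0.0]
ft_force: [-1.8, -0.4, -0.3]
opening: 0.0854
t: 11.03
tcp_pos: [0.5471, 0.1067, 0.1508]
tool_rot: [0.515, 0.857, -0.0, -0.0]
ft_force: [-0.6, -0.1, 0.6]
opening: 0.0856
t 11.0333 tcp [0.5471 0.1067 0.1508] yang 28.0 F [-0.6 -0.1  0.6] op 0.0856 q7 0.42 tilt [-0. -0. -1.]
tool shift [-0.3638 -0.2853  0.0008]
```

View pics/b2c.png

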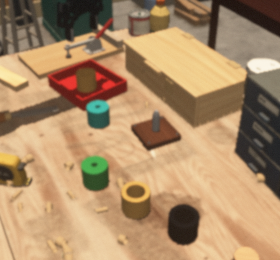

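The crop shows the narrow bush standing inside the tray at about (88,80), and the rest is undisturbed. On to the wide bush.

```bash
python3 -m creep '-.01 -.008 0 0 -1;-.02 -.0157 0 0 -1;-.02 -.0157 0 0 -1;-.02 -.0157 0 0 -1;-.02 -.0157 0 0 -1;-.02 -.0157 0 0 -1;-.02 -.0157 0 0 -1;-.02 -.0157 0 0 -1;-.02 -.0157 0 0 -1;-.02 -.0157 0 0 -1'
python3 -m creep '-.02 -.0157 0 0 -1;-.02 -.0157 0 0 -1;-.02 -.0157 0 0 -1;-.02 -.0157 0 0 -1;-.02 -.0157 0 0 -1;-.02 -.0157 0 0 -1;-.02 -.0157 0 0 -1;-.02 -.0157 0 0 -1;-.014 -.01 0 0 -1;0 0 0 0 -1'
python3 -m creep '0 0 0 0 -1;0 0 0 0 -1;0 0 0 0 -1;0 0 0 0 -1;0 0 0 0 -1;0 0 0 0 -1;0 0 0 0 -1;0 0 0 0 -1;0 0 0 0 -1;0 0 0 0 -1'
python3 go.py .466 -.3485 .012;  python3 -c "
from h import *
cam('wrist','w3.png')"
```

```text
t: 11.92
tcp_pos: [0.5035, -0.1336, 0.1509]
tool_rot: [0.515, 0.857, -0.0, 0.0]
ft_force: [0.8, 0.3, 0.7]
opening: 0.0855
t: 12.75
tcp_pos: [0.4633, -0.3551, 0.1511]
tool_rot: [0.519, 0.855, -0.003, 0.001]
ft_force: [-0.3, -0.6, -0.2]
opening: 0.0853
t: 13.58
tcp_pos: [0.4666, -0.3485, 0.1508]
tool_rot: [0.515, 0.857, -0.0, -0.0]
ft_force: [-0.4, 0.3, -0.0]
opening: 0.085
t 13.5833 tcp [ 0.4666 -0.3485  0.1508] yang 28.0 F [-0.4  0.3 -0. ] op 0.085 q7 1.23 tilt [-0. -0. -1.]
tool shift [ 0.0003 -0.0005  0.1388]
```

View pics/w3.png

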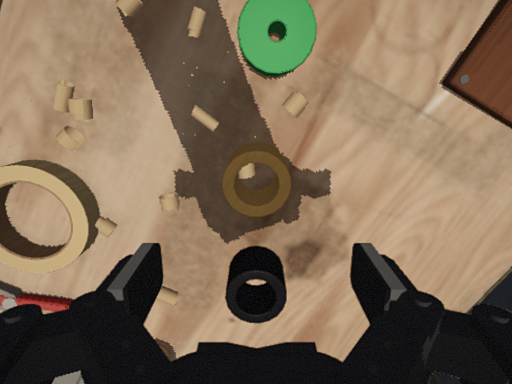

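The wide-bore bush is at (257,184), the same spot relative to the gripper as the narrow one was, with green and black clear of the jaws. Descend and grip.

```bash
python3 -m creep '0 0 .01 0 -1;0 0 .018 0 -1;0 0 .018 0 -1;0 0 .018 0 -1;0 0 .018 0 -1;0 0 .018 0 -1;0 0 .017 0 -1;0 0 .012 0 -1;0 0 .006 0 -1;0 0 .003 0 -1'
python3 -m creep '0 0 0 0 -1;0 0 0 0 1;0 0 0 0 1;0 0 0 0 1;0 0 0 0 1;0 0 0 0 1;0 0 0 0 1;0 0 0 0 1;0 0 0 0 1;0 0 0 0 1'
python3 go.py
python3 -m creep '0 0 -.006 0 1;0 0 -.015 0 1;0 0 -.02 0 1;0 0 -.02 0 1;0 0 -.02 0 1;0 0 -.02 0 1;0 0 -.015 0 1;0 0 -.008 0 1;0 0 0 0 1;0 0 0 0 1'
python3 go.py .614 -.1615 .13
```

```text
t: 14.47
tcp_pos: [0.4661, -0.3483, 0.0116]
tool_rot: [0.515, 0.857, 0.0, -0.001]
ft_force: [-0.1, 0.4, -0.6]
opening: 0.0855
t: 15.3
tcp_pos: [0.4675, -0.3493, 0.0142]
tool_rot: [0.515, 0.857, -0.0, 0.001]
ft_force: [-0.3, -0.2, 7.1]
opening: 0.0542
t 15.3 tcp [ 0.4675 -0.3493  0.0142] yang 28.0 F [-0.3 -0.2  7.1] op 0.0542 q7 1.27 tilt [ 0.002 -0.002 -1.   ]
t: 16.13
tcp_pos: [0.4663, -0.3482, 0.1365]
tool_rot: [0.515, 0.857, 0.0, -0.0]
ft_force: [0.3, 0.5, -0.8]
opening: 0.0539
t 16.1333 tcp [ 0.4663 -0.3482  0.1365] yang 28.0 F [ 0.3  0.5 -0.8] op 0.0539 q7 1.24 tilt [-0.001  0.    -1.   ]
tool shift [0.0954 0.2181 0.0065]
```

```bash
python3 -m creep '.005 .011 0 0 1;.01 .023 0 0 1;.01 .023 0 0 1;.01 .023 0 0 1;.01 .023 0 0 1;.01 .023 0 0 1;.01 .023 0 0 1;.01 .023 0 0 1;.01 .023 0 0 1;.0105 .023 0 0 1'
python3 -m creep '0 0 .01 0 1;0 0 .01 0 1;0 0 .01 0 1;0 0 .007 0 1;0 0 0 0 1;0 0 0 0 1;0 0 0 0 1;0 0 0 0 1;0 0 0 0 1;0 0 0 0 1'
python3 go.py .614 -.1615 .05;  python3 - <<'E'
from h import *
a=cam('side');b=cam('scene')
f=lambda c,u,v:cv2.resize(c["image"][v-60:v+60,u-65:u+65,::-1],None,fx=3,fy=3,interpolation=1)
cv2.imwrite("pics/s4.png",np.hstack([f(a,276,165),f(b,270,160)]))
E
```

```text
t: 16.97
tcp_pos: [0.6143, -0.1591, 0.135]
tool_rot: [0.514, 0.858, -0.0, -0.002]
ft_force: [0.3, -0.3, -1.0]
opening: 0.0539
t: 17.8
tcp_pos: [0.6145, -0.162, 0.1004]
tool_rot: [0.515, 0.857, 0.0, 0.001]
ft_force: [0.9, -0.6, -1.5]
opening: 0.054
t 17.8 tcp [ 0.6145 -0.162   0.1004] yang 28.0 F [ 0.9 -0.6 -1.5] op 0.054 q7 0.87 tilt [ 0.001 -0.    -1.   ]
tool shift [ 0.0007 -0.0002  0.0504]
```

View pics/s4.png

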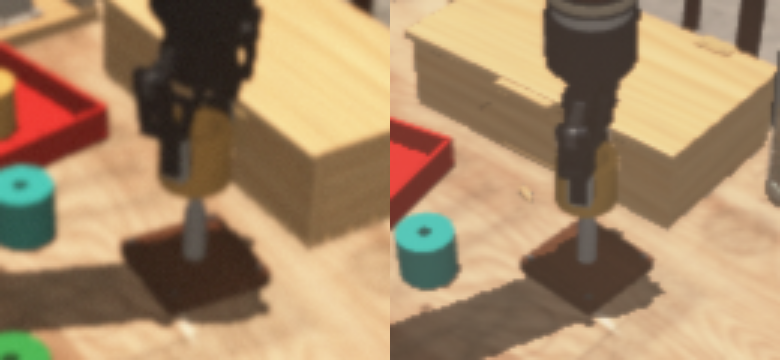

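In both views the bush is centred above the post (side: bush 196 against post 195; scene: 587 against 587). Lower it slowly.

```bash
python3 -m creep '0 0 .006 0 1;0 0 .008 0 1;0 0 .008 0 1;0 0 .008 0 1;0 0 .008 0 1;0 0 .008 0 1;0 0 .008 0 1;0 0 .006 0 1;0 0 0 0 1;0 0 0 0 1'
python3 go.py .614 -.1615 .03
```

```text
t: 18.73
tcp_pos: [0.614, -0.1618, 0.0393]
tool_rot: [0.515, 0.857, -0.0, -0.0]
ft_force: [0.8, 0.4, -1.1]
opening: 0.0538
t 18.7333 tcp [ 0.614  -0.1618  0.0393] yang 28.0 F [ 0.8  0.4 -1.1] op 0.0538 q7 0.89 tilt [-0.001  0.    -1.   ]
tool shift [0.0003 0.0002 0.0093]
```

```bash
python3 -m creep '0 0 .003 0 1;0 0 .003 0 1;0 0 .002 0 1;0 0 .001 0 1;0 0 0 0 1;0 0 0 0 1;0 0 0 0 1;0 0 0 0 1;0 0 0 0 1;0 0 0 0 1'
python3 -m creep '0 0 0 0 -1;0 0 0 0 -1;0 0 0 0 -1;0 0 0 0 -1;0 0 0 0 -1;0 0 0 0 -1;0 0 0 0 -1;0 0 0 0 -1;0 0 -.006 0 -1;0 0 -.012 0 -1'
python3 -m creep '0 0 -.02 0 -1;0 0 -.025 0 -1;0 0 -.025 0 -1;0 0 -.025 0 -1;0 0 -.025 0 -1;0 0 -.02 0 -1;0 0 -.01 0 -1;0 0 0 0 -1;0 0 0 0 -1;0 0 0 0 -1'
python3 -m creep '0 0 0 0 -1;0 0 0 0 -1;0 0 0 0 -1;0 0 0 0 -1;0 0 0 0 -1;0 0 0 0 -1;0 0 0 0 -1;0 0 0 0 -1;0 0 0 0 -1;0 0 0 0 -1'
python3 go.py
python3 - <<'E'
from h import *
a=cam('side','b5.png');b=cam('scene')
f=lambda c,u,v:cv2.resize(c["image"][v-60:v+60,u-65:u+65,::-1],None,fx=3,fy=3,interpolation=1)
cv2.imwrite("pics/s5.png",np.hstack([f(a,250,165),f(b,230,165)]))
for n,c,boxes in(("side",a,dict(wide=(276,172),narrow=(207,140))),("scene",b,dict(wide=(270,172),narrow=(190,150)))):
    for k,(su,sv) in boxes.items():
        P=np.array([depthpt(c,u,v) for u in range(su-20,su+21) for v in range(sv-25,sv+26)])
        z0=.064 if k=="wide" else .053
        q=P[abs(P[:,2]-z0)<.006]
        print(n,k,len(q),q[:,2].mean() if len(q) else 0,cv2.minEnclosingCircle(q[:,:2].astype(np.float32)) if len(q) else 0)
E
```

```text
t: 19.57
tcp_pos: [0.6143, -0.1619, 0.0309]
tool_rot: [0.515, 0.857, -0.0, 0.0]
ft_force: [-0.2, -0.3, -1.0]
opening: 0.0544
t: 20.4
tcp_pos: [0.613, -0.1615, 0.048]
tool_rot: [0.515, 0.857, -0.001, -0.002]
ft_force: [-0.2, -0.4, 0.4]
opening: 0.0854
t: 21.23
tcp_pos: [0.6132, -0.1614, 0.1974]
tool_rot: [0.515, 0.857, -0.0, -0.001]
ft_force: [-0.7, 0.1, 0.0]
opening: 0.0857
t: 22.07
tcp_pos: [0.6142, -0.1619, 0.1989]
tool_rot: [0.515, 0.857, -0.0, 0.0]
ft_force: [0.4, 0.4, -0.3]
opening: 0.0854
t 22.0667 tcp [ 0.6142 -0.1619  0.1989] yang 28.0 F [ 0.4  0.4 -0.3] op 0.0854 q7 0.85 tilt [ 0. -0. -1.]
side wide 296 0.0631708174704135 ((0.6457933187484741, -0.12561039626598358), 0.07684500515460968)
side narrow 275 0.05030160253460866 ((0.5426394939422607, 0.03853228688240051), 0.09823796898126602)
scene wide 264 0.06336147193602211 ((0.6466064453125, -0.12886181473731995), 0.07429277896881104)
scene narrow 193 0.051786506670042504 ((0.5283478498458862, 0.04958068206906319), 0.08816444128751755)
```

View pics/s5.png

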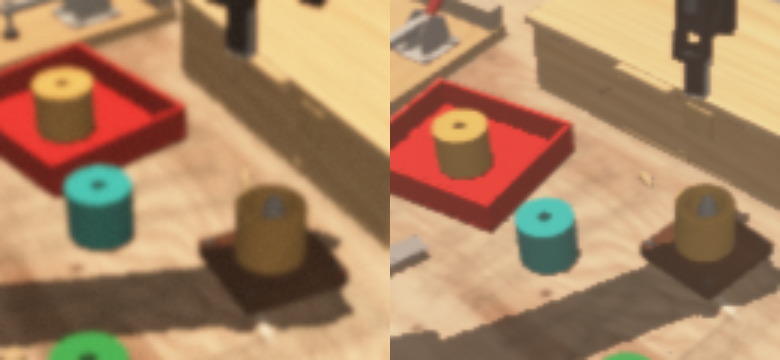

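Both views show the wide bush flat on the base with the post tip in its bore (side 272,205; scene 707,208), and the narrow one standing in the tray (63,95 / 460,135). The circle fits caught other objects, so I'll repeat that check with a tighter mask and then hand in.

Run:
```python
from h import *
for n in("side","scene"):
    c=np.load(f"/tmp/{n}.npy",allow_pickle=True).item()
    P=np.array([depthpt(c,u,v) for u in range(150,310) for v in range(100,220)])
    for k,x,y,z in(("wide",.614,-.162,.064),("narrow",.546,.106,.053)):
        q=P[(abs(P[:,2]-z)<.006)&(np.hypot(P[:,0]-x,P[:,1]-y)<.04)]
        print(n,k,len(q),np.percentile(q[:,2],[10,50,90]).round(4),cv2.minEnclosingCircle(q[:,:2].astype(np.float32)))
r.hand_in()
```

```text
side wide 264 [0.0596 0.0636 0.0655] ((0.6131768822669983, -0.16068561375141144), 0.02898438088595867)
side narrow 182 [0.0488 0.0514 0.0531] ((0.5488792657852173, 0.10766500234603882), 0.03007778897881508)
scene wide 191 [0.0601 0.0635 0.0654] ((0.6149484515190125, -0.16132476925849915), 0.02943040244281292)
scene narrow 186 [0.0491 0.0521 0.0541] ((0.5480166077613831, 0.10699937492609024), 0.0291167963296175)
the job is handed in; nothing more can be done
```

I put the narrow-bored bush in the red tray and slid the wide-bored bush down the post onto the base. Both are released, the gripper is well clear, and I handed the job in at about 22 s. I measured no speeds, and the hand-in gives no verdict.

- **Wide bush:** both views put it at about (0.614, −0.161), within about 2 mm of the post axis. Its top is about 64 mm above the bench, which is the height for fully seated. It looked level in both views, but I did not measure the tilt.
- **Narrow bush:** both views put it at about (0.548, 0.107), within a few mm of the tray's middle, and it is standing on the tray floor.
- **Forces:** the wrist readings at the end of each move never went above about 7 N.
- **One check failed:** my first circle fits after the placing gave wrong centres because the mask also took in other objects. Redone with a tighter mask, the two views agreed to 2 mm.

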